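# Grease the polishing spindle's bearing with a push-type gun

## Robot

A 7-joint arm with a two-finger parallel gripper is mounted at the origin on the work surface. World frame = base frame: x ahead of the robot, y to its left, z up, the work surface at z = 0. Lengths are in m, angles in rad, forces in N, time in s.
With the tool pointing down it reaches from about 0.375 to 0.925 m from the base axis. Payload 3.1 kg.
Tool frame: the origin (TCP) lies between the finger pads; the fingertips stand 19 mm ahead of it and the grasp point (between the pads) is the TCP; z points along the fingers, y is the direction in which the jaws open and shut (so a half turn about z gives the same grasp; the last joint's range is limited). The gripper opens to 85 mm and grips with 20 to 120 N. Pads are 22 mm wide; open, the fingers measure 114 mm over their backs; the gripper's body (76 mm by 85 mm) begins 54 mm behind the grasp point. The pads swing forward as they close: fully open they stand 13 mm farther back than shut.
Start: joints at [1.006, 0.383, 0.044, 1.598, -0.018, 1.161, -0.05], TCP at [0.293, -0.58, 0.25] pointing down, gripper open.
Joint ranges: [-2.61, 2.61], [-0.41, 2.15], [-1.48, 1.57], [0, 2.5], [-1.57, 4.71], [0.05, 1.97], [-2.85, 2.85]. Speed limits (rad/s): [2.79, 2.79, 3.14, 3.14, 3.14, 3.14, 3.14].

## Interface

Orientations are given as a unit quaternion [x, y, z, w].
In Python, from bench import move_ptp, movel, move_j, move_gripper, pause, inverse_kinematics, read_camera, camera_params, MotionError, sign_off, look_for, tip_of, read_time_s, read_qpos, read_joint_vel, read_effort, read_eef_pos, read_tcp_rot, read_ft_force, read_ft_torque, read_finger_gap gives the robot as it stands. Calls block until the motion is done:
- move_ptp(position, orientation): joint-space move of the TCP to a pose.
- movel(position, orientation=None, speed=0.15): straight line of the TCP; orientation=None keeps the orientation; speed is the mean speed in m/s.
- move_j(angles): joint-space move.
- move_gripper(opening, effort=None): finger opening in m; effort is the grip in N (None keeps the last); returns when the fingers have stopped.
- pause(seconds).
- inverse_kinematics(position, orientation): joint angles nearest the present ones, or None.
- read_camera(name): name is "scene" or "top"; returns the picture (420x560x3 uint8, red, green, blue); there is no depth.
- camera_params(name): a dict with "K" (3x3 intrinsics, pixels), "camera_from_world" (4x4, takes a point from world to camera coordinates). Camera axes: x right, y down, z forward; pixel columns grow to the right and rows downward; lengths in m; the calibration is good to about 2 mm. A picture is of the moment at which its call begins. camera_params takes no time and is no camera call.
A pose or a line that the arm cannot do raises MotionError and nothing moves.
- sign_off(): hands the job in, once; it reports no verdict.
Trained networks look in the newest picture that a camera, given by its name, has taken for a name from the list of things; names that differ only in an ending like _2 or _b are one class to them, and where a whole thing is asked for, a point or a joint stands for the part that bears it (a point fixed in the world has none). Each returns a list of dicts, best first, with "confidence" (0 to 1); they miss things now and then, are a little off and sometimes report something else, mostly with a low value. They report only what shows in the picture. A call takes as long as a camera call.
- look_for(camera, name): "at" ([column, row] in pixels, amid what is visible of it).
- tip_of(camera, name): "at" ([column, row] in pixels: a listed point, or the origin of a listed thing).
Readings, each from a call of its own:
- read_time_s(): time.
- read_qpos(): joint angles.
- read_joint_vel(): joint speeds.
- read_effort(): joint torques, N m.
- read_eef_pos(): TCP position.
- read_tcp_rot(): TCP orientation.
- read_ft_force(): force on the tool from outside, world axes, zero at the start.
- read_ft_torque(): the same for the moment, N m.
- read_finger_gap(): finger opening in m.
Only numpy, scipy, OpenCV 4.12 (cv2) and the standard library are available. Lean on these libraries where they do the work, as an engineer would, in place of code of your own. Each camera call takes 0.05 s, during which the arm holds its last target.

## Task

Grease the bearing beside the felt polishing wheel: take the push-type grease gun out of its holster, press its coupler squarely onto that bearing's tilted grease nipple until it snaps on, then push the gun on through most of its spring stroke. Finish while still holding the gun pushed in like this; do not strain the nipple, and leave the other things on the bench where they are.

Things in the scene. Friction and masses are not known exactly. Their poses are not given: they have to be found in the camera images.
- gun: Grease gun, about 0.4 kg, nose down in the holster. Origin on its axis under the orange hand guard, z along the axis to the grip. Guard (50 mm across) at z 0 to 6 mm, round black grip 27 mm across z 6 to 58, steel barrel 32 mm across z 0 to -60, then an 11 mm stem and the dark coupler, 25 mm across, down to z -113 mm. Round about its axis: any turn will do.
- coupler_mouth (a point): Centre of the coupler's open mouth (the gun's nose), 113 mm from the gun's origin, nozzle out; axes as the gun's. A funnel 19 mm wide leads the nipple's ball to four spring jaws that ride over it (under 10 N) while the mouth goes from 2 to 11 mm past the ball's centre, and snap shut behind it. The ball's centre is then 11 mm inside the mouth and bottoms there.
- nozzle (a joint): Stroke of the nozzle (stem and coupler) into the barrel, m: 0 out (as found), 0.014 fully in, where it stops hard. The spring resists with 10.5 N at the start and 15.4 N at full stroke, more than the jaws need to snap.
- holster: Fixed steel foot 100 x 100 x 8 mm with an upright aluminium tube, 45 mm across outside, 38 mm inside, rim at 125 mm above the bench. Origin under the foot's centre, z up. The gun hangs in it with its guard on the rim (gun origin at 125 mm) and must be raised 115 mm to come clear.
- nipple: The brass grease nipple to use, on the green bearing beside the felt wheel, leaning 35 degrees from vertical to the spindle's -x side. Origin at the centre of its 12 mm ball head (130 mm above the bench), z along its axis, outwards. Neck below the ball 7.4 mm thick; its 14 mm hexagon begins 14 mm below the ball's centre. Rigid.
- nipple_neck (a point): Point on the nipple's axis 11 mm below the ball's centre: where the centre of the coupler's mouth lies once it has snapped on. Axes as the nipple's.
- spindle: Fixed polishing spindle, shaft 83 mm up, on a grey bed 160 x 475 mm. From -y to +y: cream felt wheel (130 mm across, top at 148 mm) and its yellow guard (to 166 mm), the bearing to grease, a second bearing with a like nipple (not to be greased), coupling, blue motor (to 177 mm). Origin on the bench under the shaft, 90 mm in +y from the bearing to grease; y along the shaft, z up.
- tin: Red grease tin, 80 mm across, 75 mm high, 0.5 kg; origin under its centre. To be left alone.
- degreaser: Blue bottle with red cap, 66 mm across, 190 mm high; origin under its centre. To be left alone.
- brush: Hand brush lying in front of the motor; to be left alone.
- spare_wheel: Spare felt wheel lying flat, 110 mm across, 24 mm high; to be left alone.
- insert: Steel mould insert, 90 x 60 mm, 49 mm high, lying in front of the spindle; to be left alone.
- file: Flat file with wooden grip, 220 mm long, 24 mm high, lying in front of the spindle; to be left alone.
- grinder: Orange and black cordless angle grinder, 350 mm long, 62 mm high, lying at the right; to be left alone.

How it is judged:
On the way, in this order (a step that is already met when the one before it is completed fails the run):
1. the gun is drawn clear of its holster (z of coupler_mouth in the frame of holster above 0.13 m), for 0.1 s.
2. the coupler has snapped onto the nipple, squarely (distance between coupler_mouth and nipple_neck below 0.0035 m and angle between the z axis of coupler_mouth and the z axis of nipple, either way round below 0.14 rad), for 0.05 s.
At the end, for the whole second after the job is handed in: The coupler is snapped on the nipple beside the felt wheel (mouth within 3.5 mm of nipple_neck, axes within 8 degrees), the nozzle pushed in more than 8 of its 14 mm and bearing on the nipple with over 8 N, the gun still and held by the fingers (all of step 2 and value of joint nozzle above 0.008 m and contact force between gun and nipple above 8 N and contact force between the fingers and gun above 3 N and linear speed of gun below 0.02 m/s); the arm keeps its last pose, push and grip.
It fails at once if the nipple is strained: more than 60 N on it (contact force between gun and nipple above 60 N).
It fails at once if another thing on the bench is moved by more than 30 mm (distance of any of tin, degreaser, brush, spare_wheel, insert, file, grinder from where it was at the start of the episode above 0.03 m).
It also fails if it takes over 40 s, if anything falls off the work surface, if the arm or the gripper's body presses on something with over 40 N, if the wrist force passes 120 N, or if a joint passes its speed limit or range.

## Working session

There is one attempt and no reset: what is moved stays moved. The work goes in short steps, each a Python script; the robot and the scene stay as the last script left them, time stands still between calls to the robot, and variables do not carry over. Pictures are saved under pics/ and viewed, and the job is handed in when it is done.

```bash
ls; mkdir -p pics
python3 - <<'E'
from bench import *
import cv2, numpy as np
np.set_printoptions(precision=4,suppress=True)
for c in("scene","top"):
    im=read_camera(c); cv2.imwrite(f"pics/{c}0.png",im[:,:,::-1])
    p=camera_params(c); print(c,np.array(p["K"]),np.array(p["camera_from_world"]))
    for n in("gun","holster","nipple","spindle"):
        print(n,"look",[(d["at"],round(d["confidence"],2)) for d in look_for(c,n)][:3],"tip",[(d["at"],round(d["confidence"],2)) for d in tip_of(c,n)][:3])
    print(read_time_s())
E
```

```text
pics
scene [[395.8317   0.     283.8965]
 [  0.     395.8317 214.8425]
 [  0.       0.       1.    ]] [[ 0.8831  0.4692 -0.0029 -0.4345]
 [ 0.3743 -0.7082 -0.5986 -0.1579]
 [-0.2829  0.5276 -0.801   1.6486]
 [ 0.      0.      0.      1.    ]]
gun look [([247.0, 247.8], 0.61)] tip [([245.5, 247.9], 0.65)]
holster look [([248.1, 267.0], 0.72)] tip [([248.1, 266.3], 0.96)]
nipple look [] tip [([285.6, 202.9], 0.54)]
spindle look [([327.2, 199.4], 0.62)] tip [([308.4, 216.9], 0.62)]
0.45
top [[541.2942   0.     270.7237]
 [  0.     541.2942 205.5146]
 [  0.       0.       1.    ]] [[ 0.0073 -0.9999  0.0117 -0.0668]
 [-0.9861 -0.0092 -0.1658  0.5127]
 [ 0.1659 -0.0104 -0.9861  1.4833]
 [ 0.      0.      0.      1.    ]]
gun look [([338.8, 215.2], 0.7), ([330.0, 222.9], 0.5)] tip [([340.7, 215.8], 0.79)]
holster look [([327.0, 220.6], 0.86)] tip [([334.6, 218.2], 0.75), ([271.5, 259.3], 0.74)]
nipple look [] tip [([251.7, 203.4], 0.43)]
spindle look [([190.9, 176.1], 0.57)] tip [([225.3, 185.7], 0.72)]
0.9
```

View pics/scene0.png

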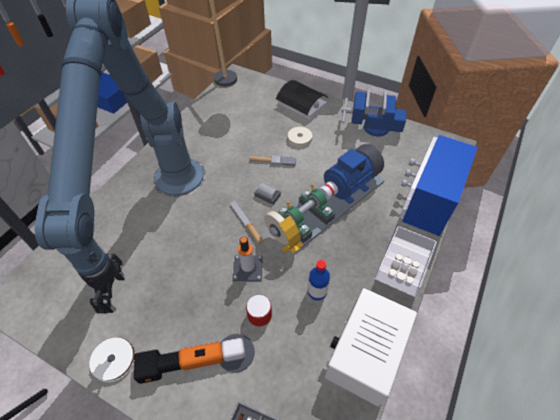

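View pics/top0.png

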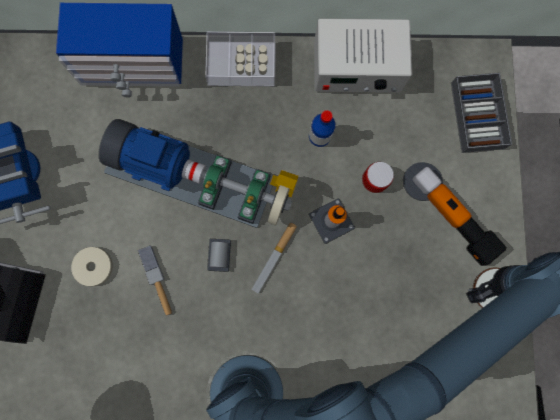

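Run:
```python
import cv2
a=cv2.imread('pics/scene0.png');b=cv2.imread('pics/top0.png')
cv2.imwrite('pics/scene0z.png',cv2.resize(a[160:300,210:390],None,fx=4.2,fy=4.2,interpolation=cv2.INTER_CUBIC))
cv2.imwrite('pics/top0z.png',cv2.resize(b[140:270,170:350],None,fx=4.2,fy=4.2,interpolation=cv2.INTER_CUBIC))
```

```text
(no output)
```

View pics/scene0z.png

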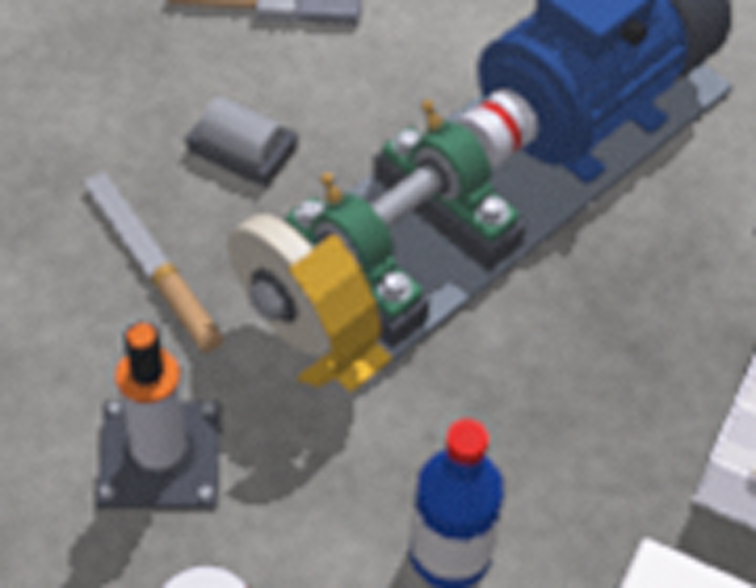

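View pics/top0z.png

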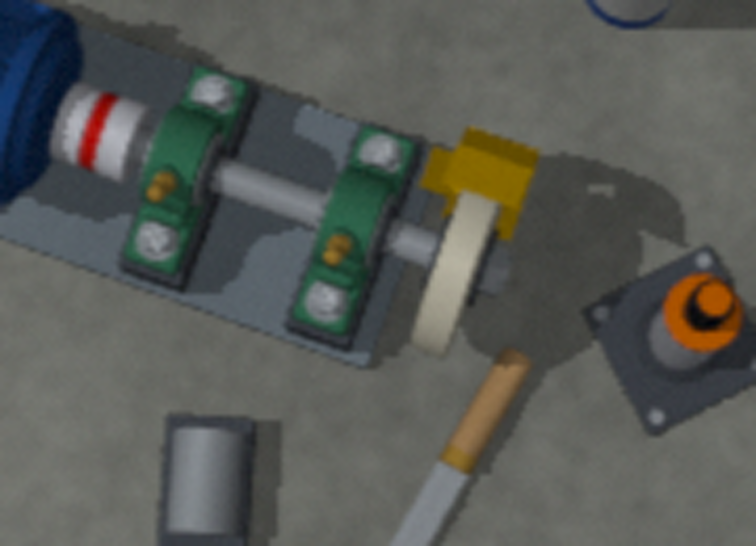

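Run:
```python
import cv2
a=cv2.imread('pics/scene0.png');b=cv2.imread('pics/top0.png')
import numpy as np
A=cv2.resize(a[190:230,270:320],None,fx=15,fy=15,interpolation=cv2.INTER_NEAREST)
B=cv2.resize(b[180:225,230:280],None,fx=12,fy=12,interpolation=cv2.INTER_NEAREST)
cv2.imwrite('pics/sz.png',A);cv2.imwrite('pics/tz.png',B)
for n,im,(r0,r1,c0,c1) in(("s",a,(190,225,275,300)),("t",b,(188,215,235,265))):
    s=im[r0:r1,c0:c1].astype(int)
    m=(s[:,:,2]>s[:,:,1]+20)&(s[:,:,1]>s[:,:,0]+15)
    for y,x in zip(*np.where(m)): print(n,x+c0,y+r0,s[y,x,::-1])
```

```text
s 287 201 [175 147 107]
s 288 201 [181 154 112]
s 287 202 [166 129  74]
s 288 202 [170 136  82]
s 287 203 [128 103  65]
s 288 203 [125  99  60]
s 288 204 [122  98  64]
s 289 204 [152 126  92]
s 288 205 [135 109  70]
s 289 205 [164 129  73]
s 290 205 [157 127  86]
s 288 206 [126 100  62]
s 289 206 [145 113  64]
s 290 206 [144 112  65]
s 289 207 [125  97  58]
s 288 216 [153 122  59]
s 289 216 [178 140  66]
s 290 216 [157 130  82]
s 287 217 [163 129  61]
s 288 217 [196 153  55]
s 289 217 [203 158  55]
s 290 217 [194 152  62]
s 291 217 [150 127  86]
s 286 218 [179 144  69]
s 287 218 [197 155  60]
s 288 218 [200 157  56]
s 289 218 [202 159  56]
s 290 218 [202 158  56]
s 291 218 [175 139  64]
s 284 219 [188 164 114]
s 285 219 [185 148  64]
s 286 219 [200 157  59]
s 287 219 [198 155  56]
s 288 219 [199 156  56]
s 289 219 [196 153  51]
s 290 219 [199 156  54]
s 291 219 [192 150  54]
s 292 219 [160 131  77]
s 283 220 [217 188 137]
s 284 220 [203 162  77]
s 285 220 [198 157  56]
s 286 220 [198 155  56]
s 287 220 [198 155  57]
s 288 220 [199 157  60]
s 289 220 [199 155  57]
s 290 220 [201 159  
[... 1220 characters left out ...]
54  53]
s 282 224 [195 151  53]
s 283 224 [200 157  59]
s 284 224 [201 157  59]
s 285 224 [200 156  57]
s 286 224 [198 157  57]
s 287 224 [200 156  57]
s 288 224 [199 157  57]
s 289 224 [198 155  56]
s 290 224 [200 158  58]
s 291 224 [204 160  59]
s 292 224 [203 160  57]
s 293 224 [198 155  54]
s 294 224 [187 147  55]
s 295 224 [141 116  49]
t 249 197 [116  92  36]
t 250 197 [118  92  39]
t 251 197 [107  84  32]
t 249 198 [110  86  36]
t 250 198 [102  78  30]
t 252 198 [100  79  34]
t 249 199 [114  89  37]
t 250 199 [92 70 25]
t 248 200 [141 113  44]
t 249 200 [135 106  42]
t 250 200 [112  87  36]
t 248 201 [134 105  40]
t 249 201 [134 104  41]
t 250 201 [109  87  37]
t 249 202 [108  87  37]
```

View pics/sz.png

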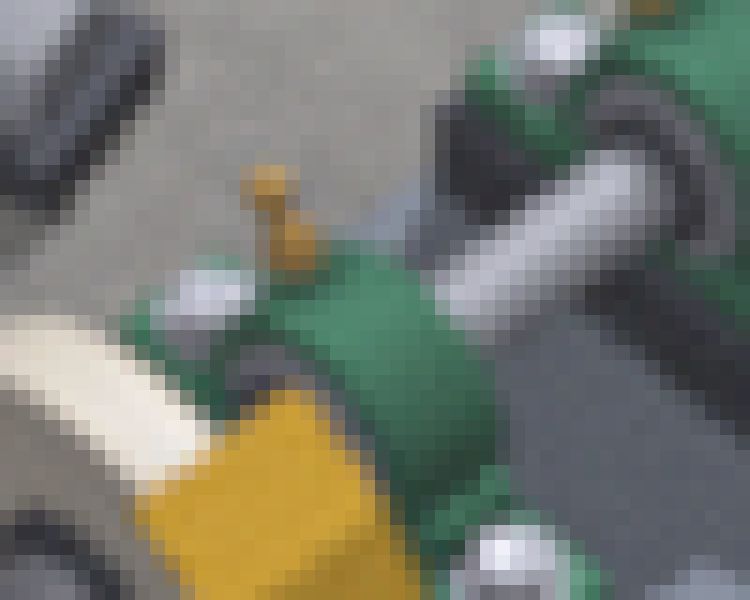

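View pics/tz.png

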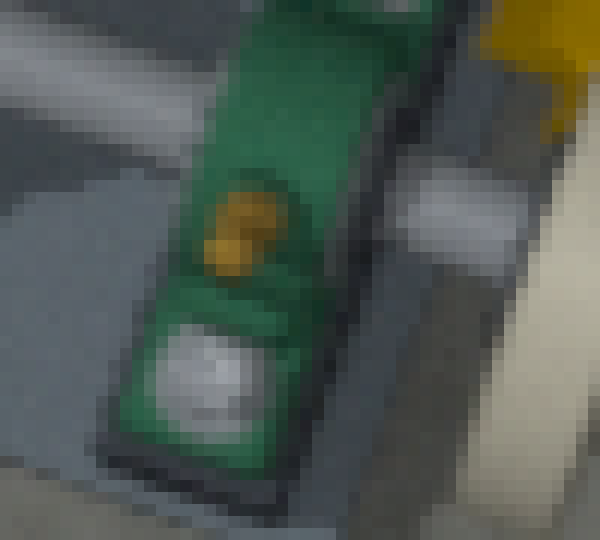

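Run:
```python
import cv2
a=cv2.imread('pics/scene0.png');b=cv2.imread('pics/top0.png')
import numpy as np
def crop(im,r,c,h,w,f): 
    return cv2.resize(im[r:r+h,c:c+w],None,fx=f,fy=f,interpolation=cv2.INTER_NEAREST)
A=crop(a,178,300,26,26,15);B=crop(b,170,195,26,26,15)
cv2.imwrite('pics/n2.png',np.hstack([A,B]))
A=crop(a,230,225,60,45,9);B=crop(b,190,300,60,45,9)
cv2.imwrite('pics/g.png',np.hstack([A,B]))
```

```text
(no output)
```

View pics/n2.png

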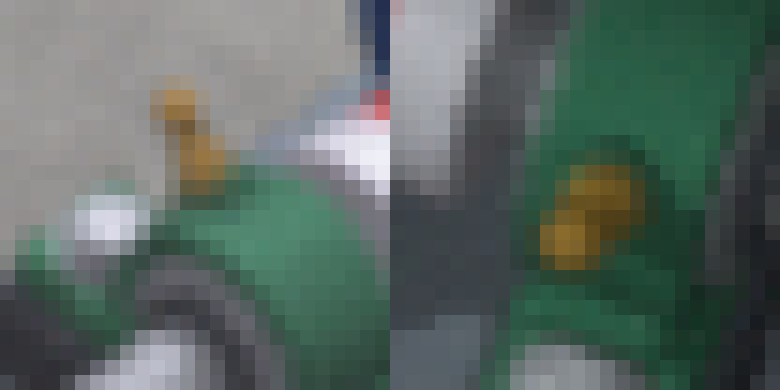

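View pics/g.png

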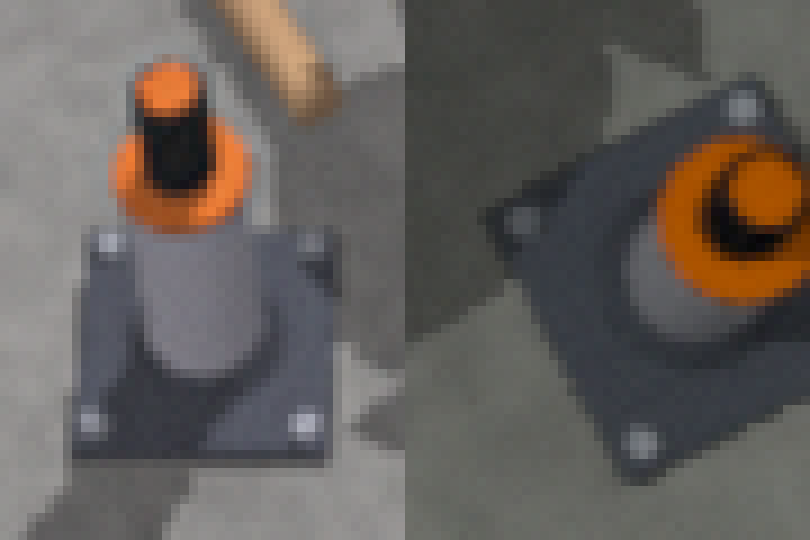

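```bash
cat > h.py <<'E'
import numpy as np, cv2
from scipy.spatial.transform import Rotation as R
from bench import *
np.set_printoptions(precision=4,suppress=True)
P={}
for c in("scene","top"):
    p=camera_params(c); P[c]=(np.array(p["K"]),np.array(p["camera_from_world"]))
def proj(c,X):
    K,T=P[c]; q=T[:3,:3]@np.asarray(X)+T[:3,3]; q=K@q; return q[:2]/q[2]
def ray(c,uv):
    K,T=P[c]; d=T[:3,:3].T@np.linalg.solve(K,[uv[0],uv[1],1]); o=-T[:3,:3].T@T[:3,3]; return o,d/np.linalg.norm(d)
def atz(c,uv,z):
    o,d=ray(c,uv); return o+d*(z-o[2])/d[2]
def tri(us,ut):
    A=0;b=0
    for c,u in(("scene",us),("top",ut)):
        o,d=ray(c,u);M=np.eye(3)-np.outer(d,d);A=A+M;b=b+M@o
    X=np.linalg.solve(A,b); return X,proj("scene",X)-us,proj("top",X)-ut
E
python3 - <<'E'
from h import *
for n,us,ut,z in(("n1",(287.3,202.0),(248.5,200.5),.130),("n2",(311.4,184.4),(206.4,185.6),.130),
  ("cap",(243.2,239.3),(339.8,210.6),.183),("guard",(244.8,248.7),(336.7,213.9),.128)):
    print(n,"tri",*tri(us,ut),"z-scene",atz("scene",us,z)[:2],"z-top",atz("top",ut,z)[:2])
print("hol",atz("scene",(248.1,266.3),0),atz("top",(334.6,218.2),0))
print("spin",atz("scene",(308.4,216.9),0),atz("top",(225.3,185.7),0))
E
```

```text
n1 tri [ 0.5095 -0.0035  0.1352] [ 0.4043 -0.1017] [0.3394 0.4383] z-scene [ 0.5066 -0.0009] z-top [ 0.5116 -0.0024]
n2 tri [0.5489 0.1092 0.136 ] [ 0.2551 -0.0712] [0.215  0.2929] z-scene [0.5463 0.1134] z-top [0.551  0.1105]
cap tri [ 0.4764 -0.238   0.1884] [ 0.3906 -0.0828] [0.3234 0.3665] z-scene [ 0.4732 -0.236 ] z-top [ 0.4782 -0.2379]
guard tri [ 0.4765 -0.2374  0.1322] [ 0.3599 -0.0772] [0.297  0.3368] z-scene [ 0.4739 -0.2361] z-top [ 0.478  -0.2372]
hol [ 0.4713 -0.2297  0.    ] [ 0.485  -0.2481  0.    ]
spin [0.5646 0.0643 0.    ] [0.5779 0.0699 0.    ]
```

```bash
cat >> h.py <<'E'
ax=np.array([-0.944*np.sin(np.radians(35)),0.33*np.sin(np.radians(35)),np.cos(np.radians(35))]);ax/=np.linalg.norm(ax)
def rot(axis,phi):
    z=-np.asarray(axis); h=np.array([np.cos(phi),np.sin(phi),0]); y=h-z*(h@z); y/=np.linalg.norm(y)
    return R.from_matrix(np.column_stack([np.cross(y,z),y,z])).as_quat()
BALL=np.array([0.509,-0.0017,0.130])
E
python3 - <<'E'
from h import *
print(read_qpos(),read_tcp_rot(),read_eef_pos(),read_finger_gap())
for d in range(0,360,30):
    ph=np.radians(d)
    g=inverse_kinematics([.4757,-.2368,.155],rot([0,0,1],ph))
    u=inverse_kinematics([.4757,-.2368,.29],rot([0,0,1],ph))
    a=inverse_kinematics(BALL+ax*.165,rot(ax,ph)); f=inverse_kinematics(BALL+ax*.12,rot(ax,ph))
    print(d,*[None if q is None else np.round(q,2) for q in (g,u,a,f)])
E
```

```text
[ 1.0062  0.3829  0.0439  1.5979 -0.0179  1.1612 -0.0499] [ 0.9729  0.2313  0.     -0.    ] [ 0.2925 -0.5804  0.2503] 0.085480679168828
0 [ 0.67  0.29 -0.33  1.95  0.12  0.91  0.28] [ 0.68  0.14 -0.32  1.82  0.05  1.18  0.34] [ 0.01 -0.37 -0.4   2.43  0.44  0.63 -0.63] [ 0.78 -0.37 -1.    2.41  0.06  0.42 -0.26]
30 [ 0.73  0.3  -0.39  1.95  0.14  0.92  0.79] [ 0.74  0.15 -0.38  1.82  0.06  1.18  0.86] [ 0.01 -0.37 -0.4   2.43  0.44  0.63 -0.08] [ 0.67 -0.33 -0.92  2.42  0.2   0.43  0.16]
60 [ 0.78  0.31 -0.45  1.95  0.17  0.92  1.29] [ 0.79  0.15 -0.44  1.82  0.07  1.19  1.37] [ 0.01 -0.37 -0.4   2.43  0.44  0.63  0.38] [ 0.56 -0.3  -0.84  2.42  0.31  0.45  0.52]
90 [ 0.85  0.32 -0.53  1.94  0.2   0.93  1.79] [ 0.84  0.16 -0.5   1.82  0.08  1.19  1.89] [ 0.33 -0.41 -0.65  2.42  0.23  0.58  1.02] [ 0.45 -0.28 -0.75  2.42  0.39  0.46  0.87]
120 [ 1.38  0.61 -1.24  1.92  0.66  1.09  1.96] [ 1.43  0.35 -1.23  1.8   0.34  1.25  2.2 ] [ 0.21 -0.39 -0.56  2.42  0.32  0.6   1.41] [ 0.34 -0.26 -0.66  2.43  0.47  0.48  1.28]
150 [-0.65  0.74  1.38  2.01 -0.82  1.13 -2.57] [ 1.43  0.35 -1.23  1
[... 490 characters left out ...]
.03  1.97  0.01  0.9  -1.72] [ 0.45  0.13 -0.07  1.83  0.01  1.18 -1.72] [ 0.01 -0.37 -0.4   2.43  0.44  0.63 -2.76] [ 0.83 -0.39 -1.04  2.41 -0.01  0.41 -2.31]
270 [ 0.48  0.28 -0.1   1.96  0.04  0.9  -1.22] [ 0.5   0.13 -0.12  1.83  0.02  1.18 -1.2 ] [ 0.01 -0.37 -0.4   2.43  0.44  0.63 -2.33] [ 0.62 -0.32 -0.89  2.42  0.25  0.44 -2.13]
300 [ 0.53  0.28 -0.17  1.96  0.06  0.91 -0.71] [ 0.54  0.13 -0.16  1.83  0.02  1.18 -0.68] [ 0.01 -0.37 -0.4   2.43  0.44  0.63 -1.85] [ 0.62 -0.32 -0.89  2.42  0.25  0.44 -1.65]
330 [ 0.6   0.29 -0.25  1.96  0.09  0.91 -0.21] [ 0.61  0.14 -0.24  1.83  0.04  1.18 -0.17] [ 0.01 -0.37 -0.4   2.43  0.44  0.63 -1.27] [ 0.62 -0.32 -0.89  2.42  0.25  0.44 -1.07]
```

Run:
```python
from h import *
q=rot([0,0,1],0)
move_ptp([.4757,-.2368,.25],q)
movel([.4757,-.2368,.155],q,speed=.12)
move_gripper(0.02,100)
print(read_finger_gap(),read_eef_pos(),read_ft_force(),read_time_s())
for c in("scene","top"): cv2.imwrite(f"pics/{c}1.png",read_camera(c)[:,:,::-1])
a=cv2.imread('pics/scene1.png')[210:290,205:285];b=cv2.imread('pics/top1.png')[170:250,290:370]
cv2.imwrite('pics/g1.png',cv2.resize(np.hstack([a,b]),None,fx=5,fy=5,interpolation=cv2.INTER_NEAREST))
```

```text
0.025077580563118238 [ 0.4766 -0.2369  0.1558] [0.6548 0.3422 3.3353] 3.875
```

View pics/g1.png

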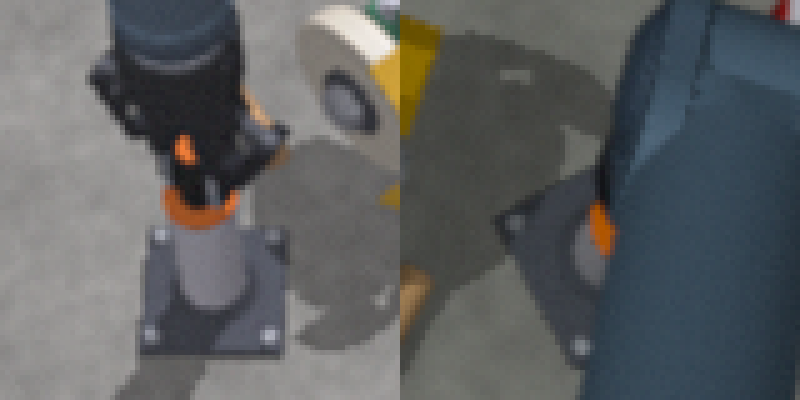

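The gun is gripped between the fingers: the orange guard sits on the rim at scene pixel (245,252), and the gap is 25 mm. Next I lift it and look at how it hangs.

Run:
```python
from h import *
movel([.4757,-.2368,.31],None,speed=.15)
print(read_finger_gap(),read_eef_pos(),read_ft_force(),read_ft_torque(),read_time_s())
for c in("scene","top"): cv2.imwrite(f"pics/{c}2.png",read_camera(c)[:,:,::-1])
for c in("scene","top"):
  for n in("gun","coupler_mouth"): print(c,n,tip_of(c,n)[:2])
e=np.array(read_eef_pos())
for d in(-.03,-.143): print(proj("scene",e+[0,0,d]),proj("top",e+[0,0,d]))
a=cv2.imread('pics/scene2.png')[160:280,200:300]
cv2.imwrite('pics/g2.png',cv2.resize(a,None,fx=5,fy=5,interpolation=cv2.INTER_NEAREST))
for d in range(0,360,30):
  for s in(.165,.155,.145,.12):
    j=inverse_kinematics(BALL+ax*s,rot(ax,np.radians(d)))
    print(d,s,None if j is None else np.round(j,2))
```

```text
0.02480175497292023 [ 0.4745 -0.2364  0.3083] [ 0.1534 -0.07   -4.9304] [-0.0137 -0.0269 -0.0209] 5.1583
scene gun [{'at': [240.5, 222.1], 'confidence': 0.55}]
scene coupler_mouth [{'at': [242.1, 243.6], 'confidence': 0.5}, {'at': [316.3, 293.8], 'confidence': 0.16}]
top gun [{'at': [348.2, 207.4], 'confidence': 0.51}]
top coupler_mouth []
[240.946  221.7883] [344.8612 205.3863]
[244.1435 242.607 ] [338.45   212.6381]
0 0.165 [ 0.01 -0.37 -0.4   2.43  0.44  0.63 -0.63]
0 0.155 [ 0.32 -0.37 -0.64  2.42  0.29  0.56 -0.48]
0 0.145 [ 0.31 -0.34 -0.64  2.42  0.34  0.53 -0.53]
0 0.12 [ 0.78 -0.37 -1.01  2.41  0.05  0.42 -0.25]
30 0.165 [ 0.01 -0.37 -0.4   2.43  0.44  0.63 -0.08]
30 0.155 [ 0.32 -0.37 -0.64  2.42  0.29  0.56  0.07]
30 0.145 [ 0.02 -0.31 -0.4   2.43  0.51  0.59 -0.14]
30 0.12 [ 0.69 -0.34 -0.94  2.42  0.18  0.43  0.19]
60 0.165 [ 0.01 -0.37 -0.4   2.43  0.44  0.63  0.38]
60 0.155 [ 0.32 -0.37 -0.64  2.42  0.29  0.56  0.53]
60 0.145 [ 0.51 -0.38 -0.79  2.42  0.17  0.5   0.64]
60 0.12 [ 0.6  -0.31 -0.87  2.42  0.27  0.44  0.55]
90 0.165 [ 0.01 -0.37 -0.4   2.43  0.44  0.63  0.
[... 1181 characters left out ...]
6]
240 0.12 [ 0.62 -0.32 -0.89  2.42  0.25  0.44 -2.57]
270 0.165 [ 0.01 -0.37 -0.4   2.43  0.44  0.63 -2.33]
270 0.155 [ 0.32 -0.37 -0.64  2.42  0.29  0.56 -2.18]
270 0.145 [ 0.31 -0.34 -0.64  2.42  0.34  0.53 -2.22]
270 0.12 [ 0.62 -0.32 -0.89  2.42  0.25  0.44 -2.13]
300 0.165 [ 0.01 -0.37 -0.4   2.43  0.44  0.63 -1.85]
300 0.155 [ 0.32 -0.37 -0.64  2.42  0.29  0.56 -1.7 ]
300 0.145 [ 0.31 -0.34 -0.64  2.42  0.34  0.53 -1.74]
300 0.12 [ 0.62 -0.32 -0.89  2.42  0.25  0.44 -1.65]
330 0.165 [ 0.34 -0.41 -0.65  2.42  0.22  0.57 -1.05]
330 0.155 [ 0.42 -0.4  -0.72  2.42  0.2   0.54 -1.03]
330 0.145 [ 0.51 -0.38 -0.79  2.42  0.17  0.5  -1.  ]
330 0.12 [ 0.79 -0.38 -1.01  2.41  0.05  0.42 -0.88]
```

View pics/g2.png

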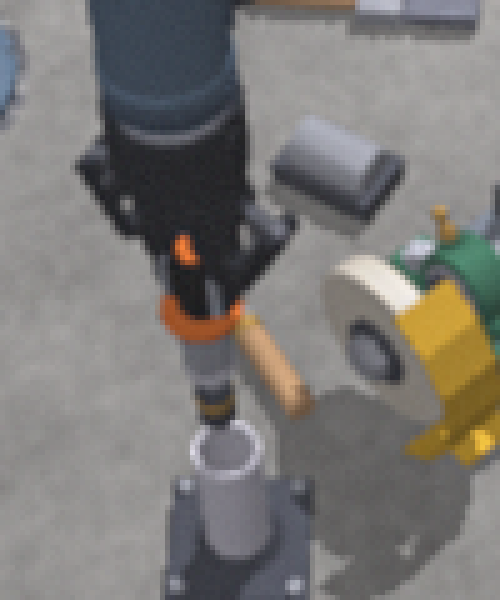

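```bash
sed -i 's/^BALL=.*/BALL=np.array([0.5097,-0.0019,0.130])/' h.py
python3 - <<'E'
from h import *
q=rot(ax,np.radians(120))
for s,dz in((.165,.1),(.16,.08),(.16,.05),(.16,0)):
    print(s,dz,inverse_kinematics(BALL+ax*s+[0,0,dz],q))
print(inverse_kinematics([.47,-.236,.36],rot([0,0,1],0)))
E
```

```text
0.165 0.1 None
0.16 0.08 None
0.16 0.05 None
0.16 0 [ 0.2701 -0.3795 -0.6011  2.419   0.3     0.5735  1.431 ]
[ 0.6932  0.0846 -0.3241  1.74    0.0278  1.3215  0.3634]
```

Run:
```python
from h import *
q=rot(ax,np.radians(120)); u=rot([0,0,1],np.radians(120))
movel([.47,-.236,.36],None,speed=.15)
move_ptp([.43,0.01,.36],u)
print(read_eef_pos(),read_qpos(),read_time_s())
try:
    movel(BALL+ax*.16,q,speed=.08)
except MotionError as e: print(e)
print(read_eef_pos(),BALL+ax*.16,read_qpos(),read_time_s(),read_ft_force())
T=R.from_quat(read_tcp_rot()).as_matrix(); print(T[:,2],-ax)
for c in("scene","top"): cv2.imwrite(f"pics/{c}3.png",read_camera(c)[:,:,::-1])
a=cv2.imread('pics/scene3.png')[160:240,240:340];b=cv2.imread('pics/top3.png')[160:240,200:300]
cv2.imwrite('pics/g3.png',cv2.resize(np.vstack([a,b]),None,fx=5,fy=5,interpolation=cv2.INTER_NEAREST)[:,:])
```

```text
[0.4299 0.0093 0.3595] [ 0.4961 -0.119  -0.5566  1.9228 -0.0646  1.3212  2.0516] 7.4333
[0.4233 0.0284 0.2615] [0.4231 0.0284 0.2611] [ 0.4058 -0.406  -0.7019  2.4143  0.1915  0.5534  1.5351] 8.8417 [-0.604   0.0095 -3.7609]
[ 0.5415 -0.1892 -0.8192] [ 0.5415 -0.1893 -0.8191]
```

```bash
python3 -c "
import cv2,numpy as np
a=cv2.imread('pics/scene3.png')[170:230,250:330];b=cv2.imread('pics/top3.png')[160:240,200:300]
cv2.imwrite('pics/g3a.png',cv2.resize(a,None,fx=9,fy=9,interpolation=cv2.INTER_NEAREST))
cv2.imwrite('pics/g3b.png',cv2.resize(b,None,fx=7,fy=7,interpolation=cv2.INTER_NEAREST))"
```

```text
(no output)
```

View pics/g3a.png

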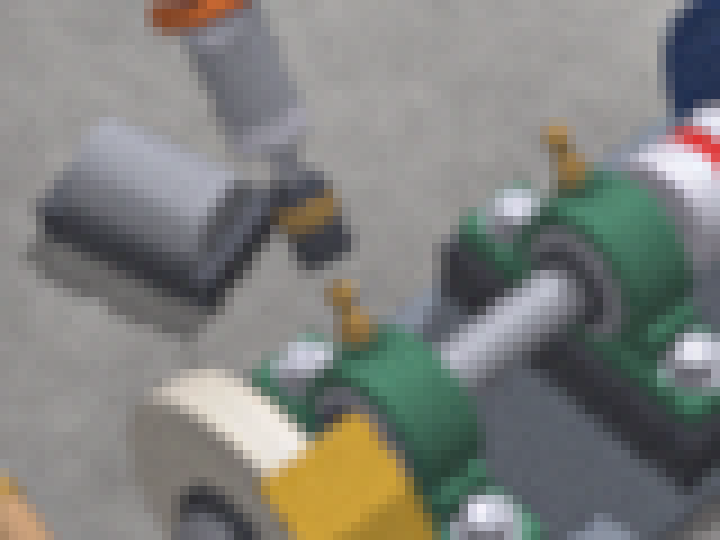

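View pics/g3b.png

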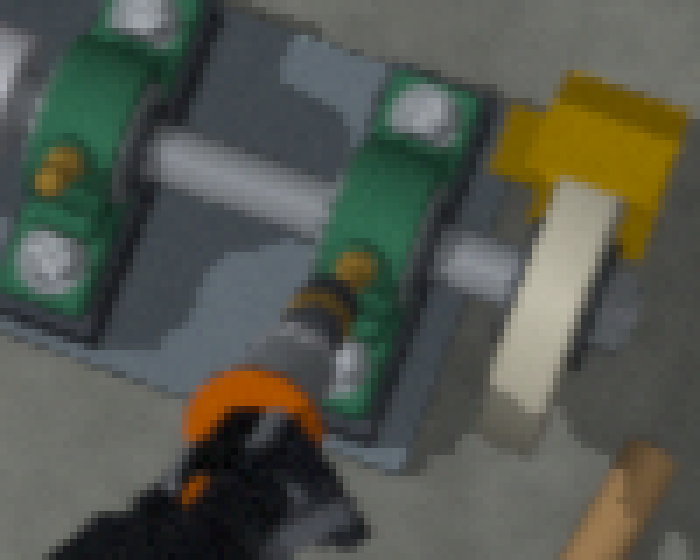

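```bash
cat > ov.py <<'E'
from h import *
def overlay(tag,tcp,axis,ball,f=9,sh={"scene":(0,0),"top":(0,0)},mouth=.143,wins=(("scene",170,255,50,66),("top",180,225,50,66))):
    axis=np.asarray(axis)/np.linalg.norm(axis); e1=np.cross(axis,[0,0,1.]);e1/=np.linalg.norm(e1);e2=np.cross(axis,e1)
    t=np.linspace(0,2*np.pi,60)
    for c,r,cc,h,w in wins:
        im=cv2.resize(cv2.imread(f"pics/{c}{tag}.png")[r:r+h,cc:cc+w],None,fx=f,fy=f,interpolation=cv2.INTER_CUBIC)
        def dr(X,col):
            p=np.array([proj(c,x) for x in X])+sh[c]; p=(p+.5-[cc,r])*f
            cv2.polylines(im,[np.round(p).astype(int)],False,col,1)
        for s,rad in((.027,.025),(.030,.016),(.090,.016),(mouth-.006,.0125),(mouth,.0125)):
            dr([tcp-axis*s+rad*(np.cos(a)*e1+np.sin(a)*e2) for a in t],(255,0,255))
        dr([tcp-axis*.03,tcp-axis*mouth,],(0,255,255))
        for dz in(0,): dr([ball+.006*np.array([np.cos(a)*e1+np.sin(a)*e2]).ravel() for a in t],(0,0,255))
        dr([ball-.014*axis,ball+.02*axis],(0,0,255))
        cv2.imwrite(f"pics/ov_{c}{tag}.png",im)
E
python3 - <<'E'
from ov import *
T=R.from_quat(read_tcp_rot()).as_matrix()
overlay("3",np.array(read_eef_pos()),-T[:,2],BALL)
E
```

```text
(no output)
```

View pics/ov_scene3.png

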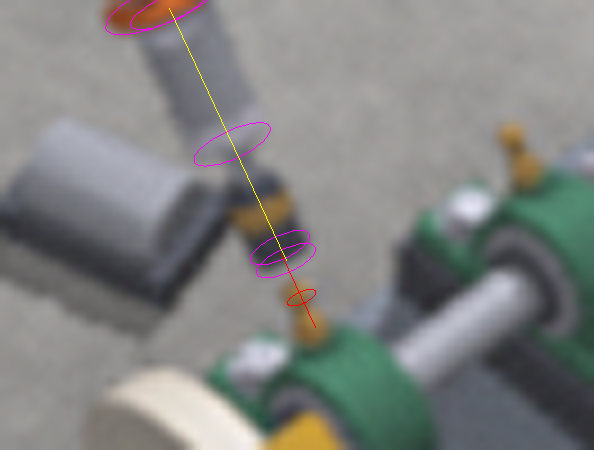

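View pics/ov_top3.png

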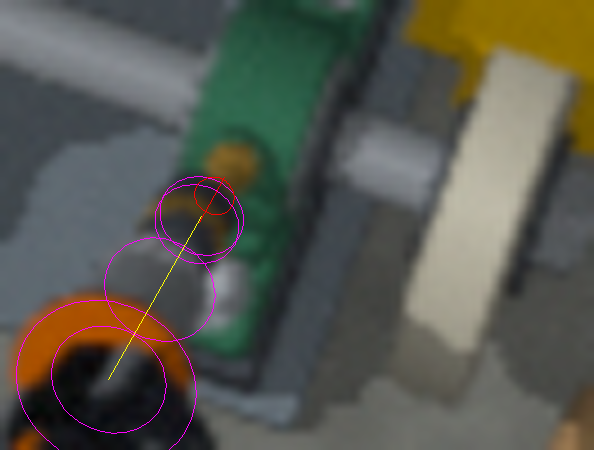

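```bash
cat > prof.py <<'E'
from h import *
from scipy.ndimage import map_coordinates
def prof(tag,tcp,axis,segs):
    for c in("scene","top"):
        im=cv2.imread(f"pics/{c}{tag}.png").astype(float)
        for name,s0,s1,rad in segs:
            p0,p1=proj(c,tcp-axis*s0),proj(c,tcp-axis*s1); d=(p1-p0)/np.linalg.norm(p1-p0); n=np.array([-d[1],d[0]])
            K,T=P[c]; dep=(T[:3,:3]@(tcp-axis*(s0+s1)/2)+T[:3,3])[2]; rp=rad*K[0,0]/dep
            offs=np.arange(-rp-4,rp+4.01,.5); t=np.linspace(0,1,15)
            X=np.array([[p0+(p1-p0)*a+n*o for a in t] for o in offs])
            pr=np.stack([map_coordinates(im[:,:,k],[X[:,:,1],X[:,:,0]],order=1).mean(1) for k in(2,1,0)],1)
            print(c,name,"n",n,"rpx",round(rp,2),"mm/px",round(dep/K[0,0]*1000,2))
            print("  "," ".join(f"{o:.1f}:{int(v[0])},{int(v[1])},{int(v[2])}" for o,v in zip(offs,pr)))
E
python3 - <<'E'
from prof import *
T=R.from_quat(read_tcp_rot()).as_matrix()
prof("3",np.array(read_eef_pos()),-T[:,2],(("barrel",.045,.082,.016),("coupler",.120,.138,.0125)))
E
```

```text
scene barrel n [-0.9078  0.4194] rpx 4.66 mm/px 3.44
   -8.7:160,158,157 -8.2:161,159,158 -7.7:162,160,159 -7.2:163,161,160 -6.7:164,162,160 -6.2:163,162,160 -5.7:161,159,158 -5.2:155,154,154 -4.7:147,147,149 -4.2:139,139,144 -3.7:133,134,141 -3.2:131,131,140 -2.7:129,130,138 -2.2:127,127,136 -1.7:125,125,134 -1.2:123,123,131 -0.7:121,122,130 -0.2:120,121,129 0.3:119,120,128 0.8:118,119,126 1.3:116,116,124 1.8:113,114,121 2.3:111,111,119 2.8:107,108,115 3.3:106,106,113 3.8:109,109,115 4.3:118,118,121 4.8:131,130,131 5.3:144,142,141 5.8:152,151,149 6.3:155,154,152 6.8:156,154,152 7.3:156,155,153 7.8:157,156,154 8.3:157,156,155
scene coupler n [-0.9078  0.4194] rpx 3.57 mm/px 3.5
   -7.6:152,151,149 -7.1:152,151,149 -6.6:152,151,149 -6.1:152,151,149 -5.6:152,150,149 -5.1:151,149,148 -4.6:148,146,145 -4.1:141,139,137 -3.6:130,126,122 -3.1:115,108,102 -2.6:101,92,82 -2.1:95,84,72 -1.6:93,81,68 -1.1:93,82,67 -0.6:93,82,66 -0.1:92,80,65 0.4:90,78,64 0.9:88,76,63 1.4:85,75,62 1.9:83,73,61 2.4:83,75,64 2.9:91,84,76 3.4:105,100,95 3.9:118,115,113 4.4:125,124,123 4.9:124,123,122 5.4:119,117,11
[... 562 characters left out ...]
49,27 5.1:79,53,31 5.6:78,56,36 6.1:75,59,39 6.6:71,60,41 7.1:67,60,44 7.6:63,61,49 8.1:60,65,57 8.6:60,70,66 9.1:60,73,71 9.6:59,73,72 10.1:59,72,71
top coupler n [0.8698 0.4933] rpx 4.79 mm/px 2.61
   -8.8:93,104,111 -8.3:93,104,111 -7.8:93,103,111 -7.3:93,102,110 -6.8:92,102,108 -6.3:93,100,104 -5.8:94,96,93 -5.3:91,88,78 -4.8:84,78,64 -4.3:76,70,56 -3.8:69,64,54 -3.3:64,61,57 -2.8:60,59,58 -2.3:56,57,58 -1.8:54,56,58 -1.3:52,54,57 -0.8:52,54,56 -0.3:51,53,56 0.2:50,51,54 0.7:48,49,52 1.2:46,46,49 1.7:44,44,45 2.2:44,43,42 2.7:47,45,40 3.2:54,51,41 3.7:63,64,51 4.2:72,80,68 4.7:78,92,82 5.2:78,96,88 5.7:77,96,89 6.2:73,92,87 6.7:67,86,81 7.2:60,81,74 7.7:53,77,68 8.2:48,79,66 8.7:44,81,65
```

```bash
python3 - <<'E'
from h import *
T=R.from_quat(read_tcp_rot()).as_matrix(); tcp=np.array(read_eef_pos()); axis=-T[:,2]
print(T)
for c,b,g in(("scene",(287.3,202.0),0.0),("top",(248.5,200.5),-.75)):
    p0,p1=proj(c,tcp-axis*.03),proj(c,tcp-axis*.143);d=(p1-p0)/np.linalg.norm(p1-p0);n=np.array([-d[1],d[0]])
    K,M=P[c]; s=(M[:3,:3]@BALL+M[:3,3])[2]/K[0,0]*1000
    nw=M[:3,:3].T@np.array([n[0],n[1],0])
    print(c,"ball off px",(b-p0)@n,"gun off",g,"rel mm",((b-p0)@n-g)*s,"dir world",nw, "along px ball-mouth",(b-p1)@d, "mm/px axis", 113/np.linalg.norm(p1-p0))
E
python3 -c "
import cv2
a=cv2.imread('pics/scene3.png')[195:215,277:300]
b=cv2.imread('pics/top3.png')[190:220,235:265]
cv2.imwrite('pics/q.png',cv2.hconcat([cv2.resize(a,(400,400),interpolation=0),cv2.resize(b,(400,400),interpolation=0)]))"
```

```text
[[-0.7877 -0.293   0.5419]
 [-0.4539  0.8707 -0.1891]
 [-0.4164 -0.3949 -0.8189]]
scene ball off px 0.5410631128683107 gun off 0.0 rel mm 1.9127161352941688 dir world [-0.6447 -0.7229 -0.2485] along px ball-mouth 3.7224491227213665 mm/px axis 3.659304559313327
top ball off px -0.022600815576537998 gun off -0.75 rel mm 1.9346786563704073 dir world [-0.4801 -0.8743 -0.0716] along px ball-mouth 3.3897079930827796 mm/px axis 5.400632599242683
```

View pics/q.png

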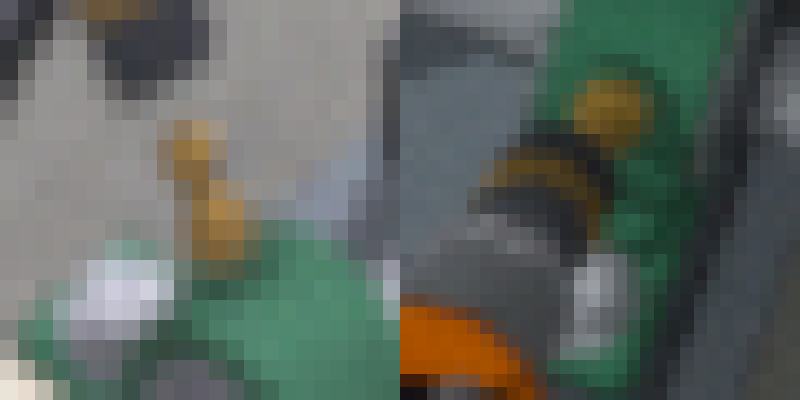

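```bash
cat > al.py <<'E'
from h import *
from scipy.ndimage import map_coordinates
def along(tag,tcp,axis,lat,mouth=.143,s0=.105,s1=.165,wid=1.0):
    e1=np.cross(axis,[0,0,1.]);e1/=np.linalg.norm(e1);e2=np.cross(axis,e1);t=np.linspace(0,2*np.pi,361)
    for c in("scene","top"):
        im=cv2.imread(f"pics/{c}{tag}.png").astype(float)
        p0,p1=proj(c,tcp-axis*.03),proj(c,tcp-axis*mouth);d=(p1-p0)/np.linalg.norm(p1-p0);n=np.array([-d[1],d[0]])
        rim=np.array([(proj(c,tcp-axis*mouth+.0125*(np.cos(a)*e1+np.sin(a)*e2))-p1)@d for a in t]).max()
        os=np.arange(-6,8.01,.5)
        pr=np.stack([[map_coordinates(im[:,:,k],[[ (p1+d*o+n*(lat[c]+w))[1] for w in np.linspace(-wid,wid,5)],[(p1+d*o+n*(lat[c]+w))[0] for w in np.linspace(-wid,wid,5)]],order=1).mean() for o in os] for k in(2,1,0)],1)
        print(c,"p1",p1,"d",d,"rim edge at",rim); print("  "," ".join(f"{o:.1f}:{int(v[0])},{int(v[1])},{int(v[2])}" for o,v in zip(os,pr)))
E
python3 - <<'E'
from al import *
T=R.from_quat(read_tcp_rot()).as_matrix(); tcp=np.array(read_eef_pos())
along("3",tcp,-T[:,2],{"scene":0,"top":-.75})
E
```

```text
scene p1 [286.23   198.3938] d [0.4194 0.9078] rim edge at 1.3289191665263875
   -6.0:128,103,66 -5.5:130,104,62 -5.0:125,100,61 -4.5:113,92,62 -4.0:96,82,63 -3.5:78,71,66 -3.0:66,64,67 -2.5:60,61,68 -2.0:59,60,67 -1.5:58,59,66 -1.0:59,60,66 -0.5:67,68,73 0.0:88,88,91 0.5:114,114,115 1.0:133,133,132 1.5:141,140,138 2.0:143,137,132 2.5:144,133,118 3.0:149,130,103 3.5:152,127,90 4.0:148,122,82 4.5:139,116,82 5.0:130,111,85 5.5:129,112,89 6.0:137,117,90 6.5:147,124,89 7.0:154,126,85 7.5:153,123,79 8.0:146,117,75
top p1 [246.8474 203.4597] d [ 0.4933 -0.8698] rim edge at 4.255453533113347
   -6.0:93,95,99 -5.5:96,97,101 -5.0:92,94,97 -4.5:83,85,89 -4.0:70,73,76 -3.5:59,61,65 -3.0:52,55,59 -2.5:47,50,55 -2.0:45,47,51 -1.5:45,46,48 -1.0:50,47,44 -0.5:58,51,39 0.0:67,56,33 0.5:72,59,30 1.0:69,56,29 1.5:58,49,31 2.0:46,42,35 2.5:38,37,37 3.0:37,37,38 3.5:44,43,38 4.0:61,55,39 4.5:84,71,39 5.0:101,83,40 5.5:108,87,39 6.0:109,88,37 6.5:113,90,37 7.0:115,93,39 7.5:113,92,41 8.0:100,88,42
```

Run:
```python
from h import *
T=R.from_quat(read_tcp_rot()).as_matrix(); tcp=np.array(read_eef_pos()); axis=-T[:,2]; m=tcp-axis*.143
A=[];y=[]
for c,al,la in(("scene",4.82,.54),("top",3.39,.73)):
    p0,p1=proj(c,tcp-axis*.03),proj(c,m);d=(p1-p0)/np.linalg.norm(p1-p0);n=np.array([-d[1],d[0]])
    b=m-axis*.015
    J=np.array([(proj(c,b+e*1e-3)-proj(c,b))/1e-3 for e in np.eye(3)]).T
    for v,k in((d,al),(n,la)): A.append(v@J); y.append(k-v@(proj(c,b)-p1))
x,res,_,_=np.linalg.lstsq(np.array(A),np.array(y),rcond=None)
r=-axis*.015+x
print("mouth->ball",r,"along",-r@axis,"lateral",r+axis*-(r@axis)*1, "resid px",np.array(A)@x-y)
lat=r-(r@axis)*axis; print(lat, T.T@lat)
```

```text
mouth->ball [ 0.0094 -0.0056 -0.0141] along 0.017717795280669447 lateral [-0.0002 -0.0023  0.0004] resid px [ 0.0126 -0.066  -0.0197  0.0465]
[-0.0002 -0.0023  0.0004] [ 0.0011 -0.0021  0.    ]
```

Run:
```python
from h import *
lat=np.array([-.0002,-.0023,.0004]); base=BALL+ax*.16+lat
q=rot(ax,np.radians(120))
np.save("base.npy",base)
movel(base,q,speed=.03)
movel(base-ax*.012,q,speed=.04); pause(.1)
F0=np.array(read_ft_force());np.save("F0.npy",F0)
print(read_eef_pos()-(base-ax*.012),F0,F0@ax,read_qpos(),read_time_s())
for c in("scene","top"): cv2.imwrite(f"pics/{c}4.png",read_camera(c)[:,:,::-1])
a=cv2.imread('pics/scene4.png')[180:220,265:305];b=cv2.imread('pics/top4.png')[185:225,230:270]
cv2.imwrite('pics/g4.png',cv2.resize(np.hstack([a,b]),None,fx=10,fy=10,interpolation=cv2.INTER_NEAREST))
from prof import prof
prof("4",np.array(read_eef_pos()),ax,(("coupler",.120,.138,.0125),))
```

```text
[ 0.     -0.     -0.0001] [-0.5033  0.5742 -4.8942] -3.62784653851108 [ 0.4314 -0.3734 -0.7194  2.4187  0.2279  0.5203  1.5096] 9.7417
scene coupler n [-0.9077  0.4195] rpx 3.56 mm/px 3.51
   -7.6:150,149,148 -7.1:151,149,148 -6.6:151,149,148 -6.1:150,148,147 -5.6:150,148,146 -5.1:149,147,146 -4.6:146,144,142 -4.1:139,135,133 -3.6:126,121,116 -3.1:110,103,95 -2.6:99,89,78 -2.1:93,82,69 -1.6:91,80,66 -1.1:91,80,66 -0.6:91,79,66 -0.1:90,78,65 0.4:88,77,64 0.9:86,75,62 1.4:84,73,60 1.9:82,72,60 2.4:84,75,64 2.9:91,84,76 3.4:106,101,96 3.9:124,120,117 4.4:139,136,134 4.9:148,145,144 5.4:150,147,146 5.9:150,148,147 6.4:148,146,145 6.9:146,143,142 7.4:144,142,140
top coupler n [0.871  0.4912] rpx 4.76 mm/px 2.63
   -8.8:94,104,111 -8.3:94,104,111 -7.8:94,104,111 -7.3:94,104,112 -6.8:94,103,110 -6.3:93,100,105 -5.8:91,93,93 -5.3:86,83,76 -4.8:81,74,62 -4.3:73,66,55 -3.8:65,60,53 -3.3:60,58,55 -2.8:57,57,57 -2.3:55,56,58 -1.8:55,56,60 -1.3:56,57,61 -0.8:57,59,62 -0.3:56,57,61 0.2:55,55,58 0.7:53,53,55 1.2:52,51,52 1.7:50,48,47 2.2:48,46,42 2.7:47,45,38 3.2:49,47,36 3.7:51,55,39 4.2:50,66,47 4.7:46,74,55 5.2:42,78,58 5.7:39,76,57 6.2:35,71,53 6.7:31,66,49 7.2:29,64,48 7.7:29,65,49 8.2:31,66,50 8.7:32,62,48
```

View pics/g4.png

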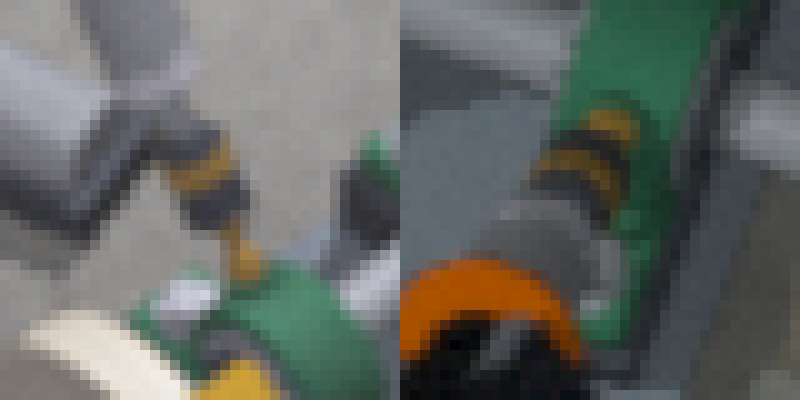

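The coupler sits just over the ball in both views: scene around (286,202), top around (251,199). The axes line up, so I advance in small steps and watch the force.

Run:
```python
from h import *
base=np.load("base.npy");F0=np.load("F0.npy");q=rot(ax,np.radians(120)); T=R.from_quat(q).as_matrix()
for s in (15,17,19,21,23,25,26.5,28,29.5,31):
    movel(base-ax*s/1e3,q,speed=.03)
    dF=T.T@(np.array(read_ft_force())-F0); e=T.T@(np.array(read_eef_pos())-(base-ax*s/1e3))*1e3
    print(s,"F tool",dF,"err mm",e,round(read_finger_gap(),4),round(read_time_s(),2))
    if abs(dF[2])>20 or np.hypot(*dF[:2])>12: print("stop");break
```

```text
15 F tool [-0.3881  0.1774  0.2925] err mm [0.1834 0.0378 0.1126] 0.0252 10.09
17 F tool [-0.2722 -0.6756 -0.618 ] err mm [0.1372 0.0236 0.1192] 0.0251 10.34
19 F tool [ 0.2542 -2.5009 -2.0187] err mm [-0.4088 -0.3102 -0.1325] 0.0252 10.59
21 F tool [-0.3015 -1.9485 -2.0268] err mm [-0.3145 -0.1995  0.0209] 0.0251 10.84
23 F tool [-1.2221 -1.6668  2.0499] err mm [ 0.0976 -0.0747  0.2978] 0.0252 11.09
25 F tool [-1.5037 -2.9516  5.22  ] err mm [0.4262 0.0195 0.4417] 0.0251 11.34
26.5 F tool [-2.3809 -2.5486  5.8235] err mm [ 0.3473 -0.0848  0.2953] 0.0252 11.59
28 F tool [-0.8135 -2.5634  1.1252] err mm [ 0.0018  0.1276 -0.0331] 0.0251 11.84
29.5 F tool [  0.5941  -0.8189 -11.3095] err mm [-0.6125  0.1332 -0.6072] 0.0249 12.09
31 F tool [  0.9833  -1.8254 -11.3945] err mm [-0.6557  0.1647 -0.6804] 0.0251 12.34
```

Run:
```python
from h import *
base=np.load("base.npy");F0=np.load("F0.npy");q=rot(ax,np.radians(120)); T=R.from_quat(q).as_matrix()
for s in (33,35,37,38.5,40,40.5):
    movel(base-ax*s/1e3,q,speed=.03)
    dF=T.T@(np.array(read_ft_force())-F0); e=T.T@(np.array(read_eef_pos())-(base-ax*s/1e3))*1e3
    print(s,"F tool",dF,"err mm",e,round(read_finger_gap(),4),round(read_time_s(),2))
    if abs(dF[2])>22 or np.hypot(*dF[:2])>12: print("stop");break
pause(.3); print(T.T@(np.array(read_ft_force())-F0))
for c in("scene","top"): cv2.imwrite(f"pics/{c}5.png",read_camera(c)[:,:,::-1])
a=cv2.imread('pics/scene5.png')[170:220,260:310];b=cv2.imread('pics/top5.png')[180:230,225:275]
cv2.imwrite('pics/g5.png',cv2.resize(np.hstack([a,b]),None,fx=8,fy=8,interpolation=cv2.INTER_NEAREST))
```

```text
33 F tool [  1.691   -1.481  -12.3794] err mm [-0.64    0.1559 -0.7018] 0.0253 12.59
35 F tool [  0.5047  -1.547  -13.436 ] err mm [-0.6459  0.1522 -0.709 ] 0.0251 12.84
37 F tool [  2.231   -0.7635 -13.7824] err mm [-0.6648  0.1707 -0.7395] 0.025 13.09
38.5 F tool [  1.3812  -0.6252 -15.1492] err mm [-0.7016  0.164  -0.7719] 0.0253 13.34
40 F tool [  1.8396  -0.3806 -16.0512] err mm [-0.6827  0.1889 -0.7871] 0.0253 13.59
40.5 F tool [  1.6294  -1.3559 -15.2006] err mm [-0.7076  0.1758 -0.8249] 0.0249 13.84
[  1.7034  -1.6359 -16.3279]
```

View pics/g5.png

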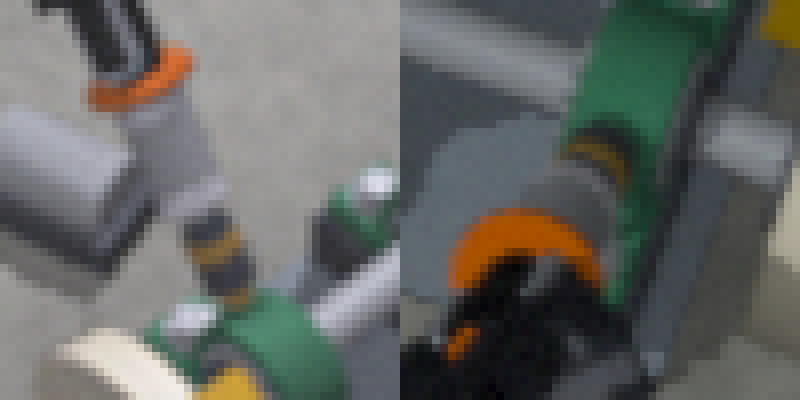

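Run:
```python
from h import *
F0=np.load("F0.npy");T=R.from_quat(read_tcp_rot()).as_matrix()
for _ in range(3): pause(.1);print(T.T@(np.array(read_ft_force())-F0),read_eef_pos(),np.degrees(np.arccos(-T[:,2]@ax)),read_time_s())
sign_off()
```

```text
[  1.4641  -1.1341 -15.2656] [0.4449 0.0191 0.2292] 0.0643833381872468 14.3417
[  1.3106  -1.0847 -15.125 ] [0.4448 0.0191 0.2292] 0.0643833381872468 14.4417
[  2.1649  -1.5964 -16.3599] [0.4449 0.0191 0.2292] 0.0643833381872468 14.5417
the job is handed in; nothing more can be done
```

I drew the gun from its holster, aligned it with the tilted nipple, snapped the coupler on and pushed the nozzle in about 11 mm of its 14 mm. I handed the job in at 14.5 s, still holding the gun pushed in; `sign_off` reports no verdict.

**Alignment:** Before the push, both cameras showed the gun's mouth about 2.3 mm off to the side of the ball. I corrected for that. The tool ended 0.06° from the nipple axis I had estimated.

**Snap:** The axial force went through the jaw pattern, then jumped to about 11 N when the ball bottomed at 28–29 mm of travel. My camera estimate for that point was 28.7 mm.

**Final hold:** The push stayed at 15–16 N, with about 2 N sideways and a steady pose. The pictures showed the coupler seated over the ball and the stem retracted into the barrel.

**What I could not check directly:**
- **Stroke:** this is inferred from arm travel and the spring force. The force change alone suggests about 12 mm, and the force runs about 1 N above the spring's rating.
- **Jaw force direction:** part way through the snap the force briefly pointed forwards, by about 6 N. I took this to be the jaws drawing the ball in.
- **Camera disagreement:** the two cameras differed by about 5 mm early on. I removed this by measuring the gun and ball relative to each other in the same pictures.
- **Other items on the bench:** I did not measure their positions again at the end. The force readings showed no collision.

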